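# Swing out the crank and screw down the stencil press

## Robot

A 7-joint arm with a two-finger parallel gripper is mounted at the origin on the work surface. World frame = base frame: x ahead of the robot, y to its left, z up, the work surface at z = 0. Lengths are in m, angles in rad, forces in N, time in s.
With the tool pointing down it reaches from about 0.4 to 0.875 m from the base axis. Payload 6.5 kg.
Tool frame: the origin (TCP) lies midway between the tips of the shut fingers; the grasp point (between the pads) lies 19 mm behind it; z points along the fingers, y is the line along which they close (so a half turn about z gives the same grasp; the last joint's range is limited). The gripper opens to 88 mm and grips with 3 to 60 N. Pads are 18 mm wide; open, the fingers measure 123 mm over their backs; the gripper's body (75 mm by 187 mm) begins 45 mm behind the grasp point.
Start: joints at [1.198, 0.536, -0.004, 1.538, 0.003, 1.067, -0.071], TCP at [0.196, -0.62, 0.239] pointing down, gripper open.
Joint ranges: [-2.7, 2.7], [-0.37, 2.16], [-1.27, 1.26], [0.24, 2.4], [-1.31, 4.45], [0.19, 1.91], [-2.76, 2.76]. Speed limits (rad/s): [2.39, 2.39, 3.14, 3.14, 3.14, 3.14, 3.14].

## Interface

Orientations are given as a unit quaternion [w, x, y, z].
In Python, from workcell import bot, status, eyes, order gives the robot as it stands. Calls block until the motion is done:
- bot.reach(position, orientation): joint-space move of the TCP to a pose.
- bot.servo_line(position, rate=0.15, frame=None): straight line of the TCP; frame=None keeps the orientation; rate is the mean speed in m/s.
- bot.set_joints(angles): joint-space move.
- bot.move_gripper(opening): finger opening in m; the grip force is fixed at half the most; returns when the fingers have stopped.
- bot.dwell(seconds).
- bot.solve_ik(position, orientation): joint angles nearest the present ones, or None.
- status.get_state(): the state.
- eyes.grab_frame(name): name is "scene" or "top"; returns a dict with "img" (384x512x3 uint8, red, green, blue), "range_z" (384x512 float32, m along the optical axis (not along the pixel's ray), 0 where there is no reading), "intrinsics" (3x3 intrinsics, pixels), "T" (4x4, takes a point from camera to world coordinates). Camera axes: x right, y up, looking along -z (the intrinsics and any distortion apply to the point x, -y, -z); pixel columns grow to the right and rows downward; lengths in m; the calibration is good to about 2 mm. A picture is of the moment at which its call begins.
A pose or a line that the arm cannot do raises bot.PlanningError and nothing moves.
- order.close_job(): hands the job in; it is judged then, once.
The state is a dict: "time": time; "joint_pos": joint angles; "qd": joint speeds; "joint_torque": joint torques, N m; "eef_pos": TCP position; "tcp_rot": TCP orientation; "force": force on the tool from outside, world axes, zero at the start; "ft_torque": the same for the moment, N m; "grip_width": finger opening in m; "finger_force": force on a finger pad.
Only numpy, scipy, OpenCV 4.12 (cv2) and the standard library are available. Lean on these libraries where they do the work, as an engineer would, in place of code of your own. Each camera call takes 0.05 s, during which the arm holds its last target. There are 200 camera calls.

## Task

On the tattoo bench stands a stencil press with a flat steel handwheel on top. Swing its folded crank handle up until it stands straight and clicks into its catch, which frees the wheel, then turn the wheel clockwise (seen from above) by the crank until it stops, about a third of a turn, so that the pressing plate comes down on the practice skin. Leave the crank standing latched and let go.

Things in the scene. Friction and masses are not known exactly. Their poses are not given: they have to be found in the camera images.
- wheel_hub (a point): Hub of the press's flat handwheel: spoked dark steel, 163 mm across, 13 thick, axis vertical, on a grey two-column frame (200 x 170, fixed). Point: on the axis, level with the wheel's top, 142 mm above the table; z up, x level towards the crank's hinge (turns with the wheel). Hinge pin: 75 mm along x, 30 mm up, parallel to y. The smaller plain wheel elsewhere is a clamp's.
- crank_grip (a point): Centre of the 28 mm black plastic ball that ends the crank (a 12 mm steel rod), 66 mm from the hinge pin. The ball spins freely on the rod and swivels easily between gripper pads. Folded, the rod lies level from the hinge inwards, the ball 30 mm above the hub, clear beside and 25 mm below. Swung out it stands 66 mm above the hinge, 238 above the table; hinge and catch reach 187 mm above the table.
- crank_handle (a joint): Fold angle (rad): 0 flat across the wheel (starts at 0 to 0.15), 1.57 upright at its stop; growing, the ball goes up and outwards over the hinge. Light friction keeps it where left. Between 0.9 and 1.25 rad a spring catch is pushed past (about 4 N at the ball); it then holds it upright. Below about 0.7 rad a tail on the crank sits in a fixed slot and locks the wheel.
- press_wheel (a joint): Turn of the handwheel (rad), clockwise from above: 0 at the start (plate raised), 2.1 (120 degrees) at the stop, where the plate, sinking 10 mm per rad, meets the practice skin. Takes about 3 N at the crank; stays where left.

How it is judged:
By the outcome, as a careful person would: the job done as asked, in the order asked, and still so for the second after the job is handed in, with the robot touching nothing.
It also fails if it takes over 40 s, if anything falls off the work surface, if the arm or the gripper's body presses on something with over 40 N, if the wrist force passes 120 N, or if a joint passes its speed limit or range.

## Working session

There is one attempt and no reset: what is moved stays moved. The work goes in short steps, each a Python script; the robot and the scene stay as the last script left them, time stands still between calls to the robot, and variables do not carry over. Pictures are saved under pics/ and viewed, at most 10 in all, crops included, and the job is handed in when it is done.

```bash
mkdir -p pics; ls
python3 - <<'E'
from workcell import bot,status,eyes,order
import cv2,numpy as np
for n in("scene","top"):
    f=eyes.grab_frame(n); np.savez(f"pics/{n}0.npz",**f)
    cv2.imwrite(f"pics/{n}0.png",f["img"][:,:,::-1])
    print(n,f["intrinsics"].tolist(),f["T"].round(3).tolist())
s=status.get_state(); print(s["time"],s["eef_pos"],s["tcp_rot"],s["grip_width"])
E
```

```text
pics
scene [[361.3216249602703, 0.0, 260.94788409712953], [0.0, 361.3216249602703, 200.08330425125206], [0.0, 0.0, 1.0]] [[0.884, -0.402, 0.239, 0.756], [0.468, 0.762, -0.448, -0.305], [-0.002, 0.508, 0.861, 0.742], [0.0, 0.0, 0.0, 1.0]]
top [[422.7851232388769, 0.0, 251.89887403324232], [0.0, 422.7851232388769, 188.69455006807453], [0.0, 0.0, 1.0]] [[0.005, 0.988, -0.152, 0.506], [-0.999, -0.0, -0.036, -0.013], [-0.036, 0.152, 0.988, 0.839], [0.0, 0.0, 0.0, 1.0]]
0.1 [ 0.19611284 -0.61914302  0.23796189] [-7.36899980e-04  9.88251302e-01  1.52835816e-01 -1.86522572e-04] 0.08814006222959615
```

View pics/scene0.png

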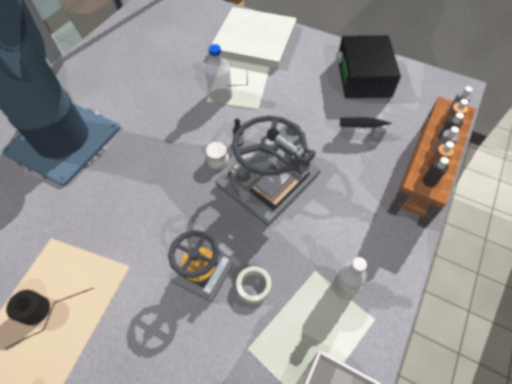

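View pics/top0.png

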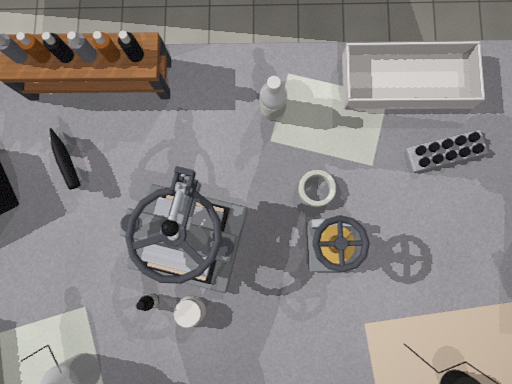

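The scene view shows the press at about (268,165). In the top view the wheel centre is near (174,236), the black ball near (170,228) and the hinge and catch near (183,182). The plain clamp wheel is at (341,243).

```bash
cat > h.py <<'E'
import numpy as np,cv2
def cloud(f):
    K=f["intrinsics"];T=f["T"];z=f["range_z"]
    v,u=np.mgrid[:z.shape[0],:z.shape[1]]
    p=np.stack([(u-K[0,2])/K[0,0]*z,-(v-K[1,2])/K[1,1]*z,-z],-1)
    P=p@T[:3,:3].T+T[:3,3]; P[z==0]=np.nan
    return P
def ray(f,u,v,h):
    K=f["intrinsics"];T=f["T"]
    d=T[:3,:3]@np.array([(u-K[0,2])/K[0,0],-(v-K[1,2])/K[1,1],-1.])
    return T[:3,3]+d*(h-T[2,3])/d[2]
E
python3 - <<'E'
import numpy as np,cv2
from scipy.optimize import least_squares
from h import *
for n,c in(("top",(174,236)),("scene",(270,145))):
    f=dict(np.load(f"pics/{n}0.npz"));P=cloud(f);c0=ray(f,*c,.142)
    x,y,z=P[...,0],P[...,1],P[...,2]
    r=np.hypot(x-c0[0],y-c0[1])
    m=(z>.128)&(z<.152)&(r>.055)&(r<.1)
    q=P[m][:,:2]
    s=least_squares(lambda a:np.hypot(*(q-a[:2]).T)-a[2],[*c0[:2],.075],loss="soft_l1",f_scale=.003)
    print(n,"hub",c0.round(3),s.x.round(4),m.sum(),np.median(z[m]))
    hub=s.x[:2]
    r=np.hypot(x-hub[0],y-hub[1])
    g=f["img"].max(-1)
    for lo,hi in((.155,.25),):
        k=(z>lo)&(z<hi)&(r<.13)
        print("high pts",k.sum(),"z pct",np.percentile(z[k],[5,50,95]).round(3))
        b=k&(g<45)&(r<.04)
        print(" ball px",b.sum(),P[b].mean(0).round(4),np.argwhere(b).mean(0), "zmax",z[b].max().round(3))
        o=k&(r>.05); print(" hinge",P[o].mean(0).round(4),"top",P[o][:,2].max().round(3))
        rod=k&(g>60)&(r<.07); q2=P[rod][:,:2]
        print(" rod",rod.sum(),P[rod].mean(0).round(4),"dir",np.linalg.svd(q2-q2.mean(0),full_matrices=False)[2][0])
    img=f["img"][:,:,::-1]
    u,v=c; cr=cv2.resize(img[v-75:v+75,u-75:u+75],(390,390),interpolation=cv2.INTER_CUBIC)
    globals()[n]=cr
cv2.imwrite("pics/crop1.png",np.hstack([top,scene]))
E
```

```text
top hub [0.534 0.141 0.142] [0.538  0.1427 0.0732] 2288 0.14092488104937073
high pts 969 z pct [0.17  0.18  0.187]
 ball px 194 [0.5452 0.1388 0.1829] [227.81443299 169.79381443] zmax 0.189
 hinge [0.6169 0.1231 0.1786] top 0.193
 rod 289 [0.5813 0.1331 0.1773] dir [-0.95803177  0.28666203]
scene hub [0.543 0.136 0.142] [0.5403 0.138  0.0739] 1218 0.14028207018562971
high pts 646 z pct [0.163 0.178 0.186]
 ball px 1 [0.5491 0.1274 0.1801] [137. 271.] zmax 0.18
 hinge [0.6191 0.1171 0.1762] top 0.191
 rod 240 [0.5739 0.1284 0.1767] dir [ 0.9664239  -0.25695301]
```

View pics/crop1.png

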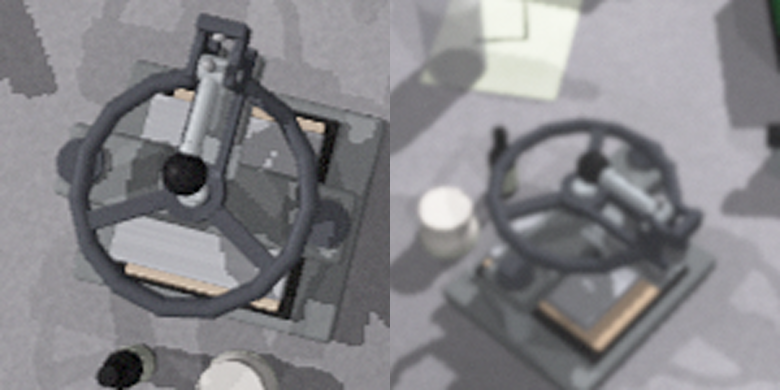

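The crop confirms the spoked wheel, with the ball just outward of the hub and the rod pointing to the hinge at about -15.5° in the world frame. The two views agree within 5 mm: hub about (0.539, 0.140), rim at z 0.141, ball top at 0.188 against the expected 0.186. Approaching now.

```bash
cat >> h.py <<'E'
HUB=np.array([.539,.140]);PH=np.deg2rad(-15.5);G=.019
def quat(phi): return [0,np.cos(phi/2),np.sin(phi/2),0]
def tcp(fold,turn,hub=HUB,ph=PH):
    a=ph-turn;r=.075-.066*np.cos(fold)
    return np.array([hub[0]+r*np.cos(a),hub[1]+r*np.sin(a),.172+.066*np.sin(fold)-G])
E
python3 - <<'E'
from workcell import bot,status,eyes
from h import *
for t in np.linspace(0,2.1,6):
    j=bot.solve_ik(tcp(1.57,t),quat(PH-t)); k=bot.solve_ik(tcp(1.57,t),quat(PH))
    print(None if j is None else np.round(j,2), None if k is None else np.round(k,2))
print(bot.solve_ik(tcp(.05,0),quat(PH)))
s=status.get_state()
bot.servo_line(s["eef_pos"]+[0,0,.08],rate=.2)
p=tcp(.05,0); bot.reach(p+[0,0,.12],quat(PH))
bot.servo_line(p+[0,0,.04],rate=.15)
f=eyes.grab_frame("top");g=eyes.grab_frame("scene")
cv2.imwrite("pics/a.png",np.hstack([cv2.resize(f["img"][140:300,80:280],(400,320),interpolation=cv2.INTER_CUBIC),cv2.resize(g["img"][60:220,170:370],(400,320),interpolation=cv2.INTER_CUBIC)])[:,:,::-1])
s=status.get_state();print(s["time"],s["eef_pos"],s["joint_pos"],s["force"])
E
```

```text
[ 0.05  0.55 -0.45  1.61  0.27  1.04 -2.32] [ 0.05  0.55 -0.45  1.61  0.27  1.04 -2.32]
[-0.01  0.5  -0.3   1.67  0.17  1.   -2.63] [ 0.1   0.52 -0.45  1.66  0.26  1.02 -2.28]
[-0.94  0.68  1.09  1.8  -0.68  1.1  -2.28] [ 0.14  0.48 -0.46  1.74  0.25  0.99 -2.25]
[ 0.57  0.62 -1.07  1.79  0.61  1.1   2.47] [ 0.17  0.43 -0.48  1.81  0.23  0.96 -2.25]
[ 0.58  0.56 -1.07  1.87  0.57  1.06  2.05] [ 0.19  0.38 -0.51  1.89  0.23  0.93 -2.27]
[ 0.56  0.51 -1.07  1.92  0.53  1.02  1.6 ] [ 0.19  0.35 -0.56  1.94  0.23  0.92 -2.32]
[-0.00800542  0.53335143 -0.4197231   1.81639445  0.27931192  0.8503417
 -2.403198  ]
4.3667 [0.54856238 0.13789891 0.19750774] [ 0.1610441   0.52547356 -0.65064067  1.77656251  0.37885307  0.96536577
 -2.48488361] [0.42787349 0.69834675 0.1777302 ]
```

View pics/a.png

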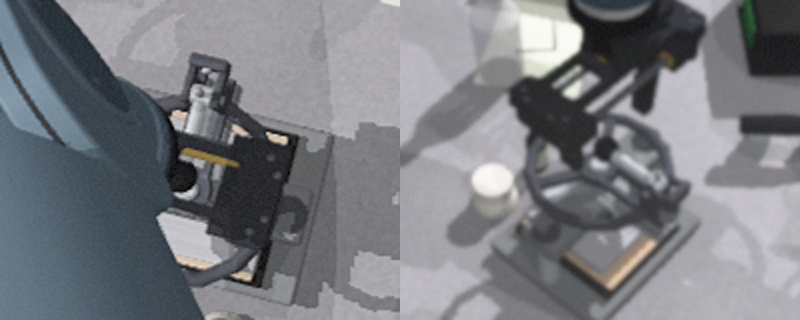

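The gripper hangs above the ball, with the ball between the open fingers. Joint 7 is near its limit, so I flip the gripper by half a turn before descending, then grasp.

Run:
```python
from workcell import bot,status,eyes
from h import *
p=tcp(.05,0); bot.servo_line(p+[0,0,.11],rate=.2)
bot.reach(p+[0,0,.11],quat(PH+np.pi))
q=bot.solve_ik(p,quat(PH+np.pi));print(np.round(q,2))
s=status.get_state();print(s["time"],s["joint_pos"].round(2))
if q is not None and abs(q[6])<1.5:
    bot.servo_line(p,rate=.15)
    print(status.get_state()["force"].round(1))
    bot.move_gripper(.022)
    s=status.get_state();print(s["time"],s["eef_pos"].round(4),s["force"].round(1),s["ft_torque"].round(2),s["grip_width"],s["finger_force"])
```

```text
[ 0.36  0.71 -0.97  1.8   0.68  1.01  0.42]
7.3667 [ 0.43  0.59 -1.07  1.7   0.55  1.19  0.52]
[ 0.4 -0.1  0.7]
9.225 [0.5481 0.1394 0.1567] [ 1.2  4.2 -1.2] [ 1.05 -0.48  0.  ] 0.025664300694669264 30.014667436480522
```

Gripped, but the 25.7 mm width means the pads sit about 5 mm off the ball's centre. I'll triangulate the ball from the two earlier pictures.

Run:
```python
from h import *
for n,c,w in(("top",(170,228),16),("scene",(273,133),14)):
    f=dict(np.load(f"pics/{n}0.npz"));g=f["img"].max(-1)
    s=np.zeros_like(g);u,v=c;s[v-w:v+w,u-w:u+w]=1
    b=((g<(48 if n=="top" else 55))&(s>0)).astype(np.uint8)
    b=cv2.morphologyEx(b,cv2.MORPH_OPEN,np.ones((3,3)))
    cs=max(cv2.findContours(b,0,2)[0],key=cv2.contourArea)
    (x,y),r=cv2.minEnclosingCircle(cs);m=cv2.moments(cs)
    print(n,x,y,r,m["m10"]/m["m00"],m["m01"]/m["m00"])
    for h in(.172,.18):print(h,ray(f,m["m10"]/m["m00"],m["m01"]/m["m00"],h).round(4))
```

```text
top 169.7142791748047 227.5 8.65476131439209 170.34534534534535 227.88088088088085
0.172 [0.5457 0.1404 0.172 ]
0.18 [0.5453 0.1386 0.18  ]
scene 271.5 134.5 3.8079864978790283 271.0995024875622 134.59203980099502
0.172 [0.5434 0.1394 0.172 ]
0.18 [0.5464 0.1331 0.18  ]
```

```bash
sed -i 's/HUB=np.array(\[.539,.140\])/HUB=np.array([.5365,.1415])/' h.py
python3 - <<'E'
from workcell import bot,status,eyes
from h import *
bot.move_gripper(.045)
p=tcp(.03,0); bot.servo_line(p,rate=.05)
bot.move_gripper(.022)
s=status.get_state();print(s["time"],s["eef_pos"].round(4),s["force"].round(1),s["ft_torque"].round(2),s["grip_width"],s["finger_force"])
E
```

```text
10.3833 [0.5455 0.1403 0.1553] [ 1.2  3.9 -1.2] [ 0.94 -0.4  -0.02] 0.02609977487296526 29.87125664949417
```

Slightly better; the rest is likely pad compliance. Folding up now while watching the force.

Run:
```python
from workcell import bot,status,eyes
from h import *
for t in np.linspace(.03,1.57,8)[1:]:
    p=tcp(t,0); bot.servo_line(p,rate=.07)
    s=status.get_state();F=s["force"]
    print(round(t,2),round(s["time"],2),(s["eef_pos"]-p).round(4),F.round(1),round(s["grip_width"],4))
    if np.linalg.norm(F)>30: break
```

```text
0.25 10.74 [0.0001 0.0012 0.0003] [ 1.8  5.5 -1.1] 0.0257
0.47 11.1 [-0.0001  0.0014  0.0002] [ 0.1  5.7 -0.2] 0.0255
0.69 11.46 [-0.0001  0.0013  0.0001] [0.6 7.3 0.1] 0.0257
0.91 11.82 [-0.0002  0.0004 -0.0002] [ 1.3  5.5 -0. ] 0.0255
1.13 12.18 [-0.0008 -0.0006 -0.0008] [-2.2  3.7 -4.2] 0.0254
1.35 12.53 [ 0.0006 -0.0016 -0.0008] [ 2.9 -0.4 -9.3] 0.0251
1.57 12.89 [-0.0031 -0.0001 -0.0014] [-8.7 -0.5 -7.3] 0.0258
```

The crank is against its upright stop (about -9 N in x). Turning the wheel now with the corrected centre.

Run:
```python
from workcell import bot,status,eyes
from h import *
hub=HUB+[-.002,0]
for t in [0,*np.linspace(0,2.1,13)[1:],2.15,2.2]:
    p=tcp(1.57,t,hub)-[0,0,.0012]; bot.servo_line(p,rate=.06,frame=quat(PH-t+np.pi))
    s=status.get_state();F=s["force"];a=PH-t;e=s["eef_pos"]
    er=np.array([np.cos(a),np.sin(a)]);et=np.array([er[1],-er[0]])
    v=e[:2]-hub
    print(round(t,2),round(s["time"],2),"turn",round(PH-np.arctan2(v[1],v[0]),3),"r",np.hypot(*v).round(4),"Fr,Ft,Fz",(F[:2]@er).round(1),(F[:2]@et).round(1),F[2].round(1),round(s["grip_width"],4))
    if np.linalg.norm(F)>35: break
```

```text
0 13.14 turn 0.005 r 0.0737 Fr,Ft,Fz -5.5 1.4 -5.5 0.025
0.18 13.51 turn 0.177 r 0.0734 Fr,Ft,Fz -6.4 1.5 -5.9 0.0259
0.35 13.88 turn 0.35 r 0.073 Fr,Ft,Fz -6.9 1.3 -6.6 0.0254
0.52 14.24 turn 0.525 r 0.0725 Fr,Ft,Fz -6.5 2.2 -6.6 0.0252
0.7 14.61 turn 0.701 r 0.0721 Fr,Ft,Fz -6.9 1.9 -7.3 0.0257
0.88 14.97 turn 0.878 r 0.0716 Fr,Ft,Fz -7.2 0.8 -9.7 0.025
1.05 15.34 turn 1.057 r 0.0711 Fr,Ft,Fz -7.5 1.2 -10.5 0.0256
1.23 15.71 turn 1.236 r 0.0707 Fr,Ft,Fz -10.1 0.5 -12.2 0.0251
1.4 16.07 turn 1.416 r 0.0703 Fr,Ft,Fz -10.0 1.6 -14.6 0.0253
1.58 16.44 turn 1.596 r 0.07 Fr,Ft,Fz -12.2 1.3 -16.1 0.0257
1.75 16.81 turn 1.775 r 0.0697 Fr,Ft,Fz -13.8 0.9 -20.5 0.0255
1.93 17.18 turn 1.952 r 0.0696 Fr,Ft,Fz -15.0 2.2 -22.7 0.0253
2.1 17.54 turn 2.064 r 0.07 Fr,Ft,Fz -16.6 -9.4 -25.8 0.0253
2.15 17.79 turn 2.074 r 0.0701 Fr,Ft,Fz -16.8 -18.3 -28.6 0.0257
```

The stop is reached: tangential force rose to -18 N at about 2.07 rad, with the estimated centre a few mm off. I'll unload, release, retreat and look.

Run:
```python
from workcell import bot,status,eyes
from h import *
e=status.get_state()["eef_pos"]; bot.servo_line(e,rate=.03)
s=status.get_state();print(s["time"],s["eef_pos"].round(4),s["force"].round(1))
bot.move_gripper(.07)
s=status.get_state();print(s["eef_pos"].round(4),s["force"].round(1))
bot.servo_line(s["eef_pos"]+[0,0,.12],rate=.12)
q=status.get_state()["joint_pos"].copy(); q[0]+=-.9; bot.set_joints(q)
s=status.get_state();print(s["time"],s["eef_pos"].round(3),s["force"].round(1))
o=[]
for n,(v,u) in (("top",(220,180)),("scene",(130,265))):
    f=eyes.grab_frame(n);np.savez(f"pics/{n}1.npz",**f)
    o.append(cv2.resize(f["img"][v-85:v+85,u-100:u+100],(400,340),interpolation=cv2.INTER_CUBIC))
    P=cloud(f);k=(np.hypot(P[...,0]-.536,P[...,1]-.1415)<.12)&(P[...,2]>.155)&(P[...,2]<.27)
    hi=k&(P[...,2]>.225); print(n,k.sum(),P[hi].mean(0).round(4),P[hi][:,2].max() if hi.any() else None)
cv2.imwrite("pics/b.png",np.hstack(o)[:,:,::-1])
```

```text
18.1917 [0.4869 0.0913 0.2185] [  7.8  -1.4 -18.9]
[0.4855 0.0914 0.2187] [0.6 0.7 0.2]
21.7083 [0.231 0.436 0.338] [0.4 0.2 0.4]
top 808 [0.4863 0.0886 0.247 ] 0.25357138167590076
scene 692 [0.4885 0.0824 0.244 ] 0.2536998053637502
```

View pics/b.png

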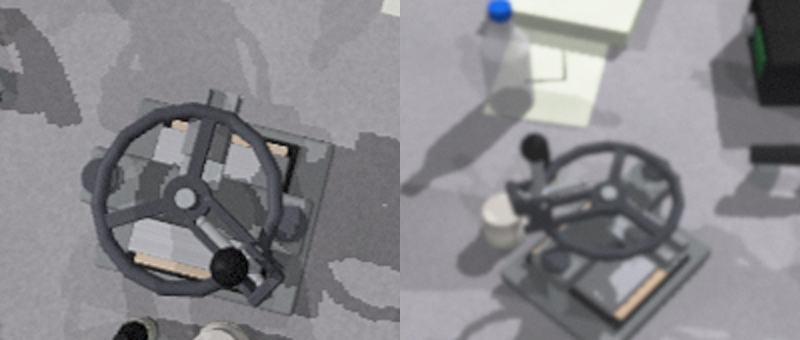

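The ball stands over the hinge with its top at 0.2535 (expected 0.252), and the wheel has visibly turned. As a check, 120° should map the three spokes onto themselves, so I compare spoke angles before and after and the rod's tilt.

Run:
```python
from h import *
for n,hub in(("top",(.538,.1427)),("scene",(.5403,.138))):
  for i in(0,1):
    f=dict(np.load(f"pics/{n}{i}.npz"));P=cloud(f)
    d=P[...,:2]-hub;r=np.hypot(d[...,0],d[...,1]);a=np.rad2deg(np.arctan2(d[...,1],d[...,0]))
    m=(P[...,2]>.128)&(P[...,2]<.15)&(r>.025)&(r<.062)
    A=a[m]; o=[]
    for c in(-15.5,104.5,-135.5):
        dd=(A-c+180)%360-180; dd=dd[abs(dd)<25]; o.append((round(c+np.median(dd),1),len(dd)))
    k=(P[...,2]>.155)&(P[...,2]<.187)&(r>.05)&(r<.12)
    print(n,i,o,"hinge",P[k].mean(0).round(4),"ang",round(np.rad2deg(np.arctan2(*d[k].mean(0)[::-1])),1))
f=dict(np.load("pics/top1.npz"));print("ball", cloud(f)[...,2][255:285,180:210].max())
g=f["img"].max(-1);b=np.zeros_like(g);b[250:290,175:215]=g[250:290,175:215]<40
cs=max(cv2.findContours(b,0,2)[0],key=cv2.contourArea);(x,y),r=cv2.minEnclosingCircle(cs);print(x,y,r,ray(f,x,y,.238).round(4))
```

```text
top 0 [(np.float64(-29.0), 146), (np.float64(106.2), 174), (np.float64(-134.3), 174)] hinge [0.617  0.1231 0.1781] ang -14.0
top 1 [(np.float64(-14.3), 337), (np.float64(105.8), 175), (np.float64(-121.8), 147)] hinge [0.4788 0.078  0.1795] ang -132.5
scene 0 [(np.float64(-27.1), 136), (np.float64(107.7), 30), (np.float64(-134.9), 125)] hinge [0.6193 0.1169 0.1759] ang -14.9
scene 1 [(np.float64(-17.2), 180), (np.float64(108.4), 76), (np.float64(-126.8), 170)] hinge [0.4827 0.0764 0.1752] ang -133.1
ball nan
197.5 270.0 13.124505043029785 [0.483  0.0848 0.238 ]
```

The unobstructed spoke agrees within 0.4°, so the wheel has turned about 120°. The crank is upright and the arm is clear, so I hand in.

```bash
python3 -c "
from workcell import order
print(order.close_job())"
```

```text
the job is handed in; nothing more can be done
None
```

I swung the crank upright against its stop and turned the wheel clockwise about 120° to its stop. I then released the ball, moved the arm clear and handed the job in at about 22 s. The camera shows the crank still standing, but I could not confirm the catch's click or the plate's contact with the skin directly.

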